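# Trace the part's seam with the sprung stylus, then draw it back to its set length and hold

## Robot

A 7-joint arm with a two-finger parallel gripper is mounted at the origin on the work surface. World frame = base frame: x ahead of the robot, y to its left, z up, the work surface at z = 0. Lengths are in m, angles in rad, forces in N, time in s.
With the tool pointing down it reaches from about 0.4 to 0.85 m from the base axis. Payload 10.4 kg.
Tool frame: the origin (TCP) lies on the centre line of the jaws, within the pads' length; the fingertips stand 11 mm ahead of it and the grasp point (between the pads) lies 8 mm behind it (tip_reach is the distance from the TCP to the fingertips, in m); z points along the fingers, y is the line along which they close (so a half turn about z gives the same grasp; the last joint's range is limited). The gripper opens to 85 mm and grips with 20 to 120 N. Pads are 22 mm wide; open, the fingers measure 114 mm over their backs; the gripper's body (76 mm by 85 mm) begins 54 mm behind the grasp point. The pads swing forward as they close: fully open they stand 13 mm farther back than shut.
Start: joints at [1.13, 0.332, -0.065, 1.46, 0.022, 1.35, -0.088], TCP at [0.254, -0.571, 0.242] pointing down, gripper open.
Joint ranges: [-2.6, 2.6], [-0.5, 2.12], [-1.47, 1.34], [0.16, 2.42], [-1.27, 4.41], [0.06, 2.06], [-2.6, 2.6]. Speed limits (rad/s): [2.22, 2.22, 2.79, 2.79, 3.14, 3.14, 3.14].

## Interface

Orientations are given as a unit quaternion [x, y, z, w].
In Python, from workcell import get_obs, camera, hand_in, tip_reach gives the robot as it stands. The module is installed in compiled form; this text tells all that it offers.
- The arm moves only by the tool move_arm, never from a script. Its argument "plan" is a list of rows, each an object with "delta_pos": the shift along the tool's x, y, z in shares of 0.8 m (1.0 is 0.8 m), a list of three; "turn": the turn, a rotation vector about the tool's x, y, z in normalised numbers (1 is pi rad), a list of three; "fingers": the closure, from 0 (fully open) to 1 (shut). A call has 1 to 12 rows; each row is the pose to reach, as a shift and turn from the pose commanded when the call began, along the tool's axes at that moment; what a row does not reach only later rows make up. A row lasts 1/8 s, in which the tool goes at most 62.5 mm and 10.7 degrees, less where a joint would pass 70% of its speed; a pose out of reach is approached as far as the arm can. Shift and turn numbers lie between -1 and 1, and a call with a number outside is refused. A call with a gripper value outside its range is refused whole. The fingers move at their own pace and stop on an object; "force" is the grip in N (left out, the last holds). Time passes only in rows, so rows that repeat a pose let the fingers close. It gives the time, the measured TCP pose, the force, the opening and the grip force at its end, in the units of the state.
- get_obs(): the state, without advancing time (a new reading comes with each control period).
- camera(name): name is "side" or "top"; returns a dict with "color" (400x640x3 uint8, red, green, blue), "range_z" (400x640 float32, m along the optical axis (not along the pixel's ray), 0 where there is no reading), "fx", "fy", "cx", "cy" (pixels), "R" (3x3) and "t" (3): a world point X has camera coordinates R X + t. Camera axes: x right, y down, z forward; pixel columns grow to the right and rows downward; lengths in m; the calibration is good to about 2 mm. A picture is of the moment at which its call begins.
- hand_in(): hands the job in; it is judged then, once.
The state is a dict: "clock": time; "joint_pos": joint angles; "joint_velocities": joint speeds; "tau": joint torques, N m; "position": TCP position; "ee_rot": TCP orientation; "ft_force": force on the tool from outside, world axes, zero at the start; "torque": the same for the moment, N m; "grip_width": opening from 0.0 (shut) to 1.0 (fully open); "grasp_force": force on a finger pad.
Only numpy, scipy, OpenCV 4.12 (cv2) and the standard library are available. Lean on these libraries where they do the work, as an engineer would, in place of code of your own. Each camera call takes 0.05 s, during which the arm holds its last target. There are 200 camera calls.

## Task

Take the upright handle of the tracing fixture's sprung stylus rod and guide it slowly (no faster than 6 cm per second) along the seam of the clamped part, with the tip kept against the seam all the way, until the carriage reaches its left-hand end stop (left as seen from the robot). Then pull the rod straight out of its sleeve against its spring until the pointer fin on the handle lines up with the index blade on the scale bar, and keep holding it there: wait at least two seconds and finish while still gripping the handle, with the carriage still at the left end. Leave the things standing around the fixture alone.

Things in the scene. Friction and masses are not known exactly. Their poses are not given: they have to be found in the camera images.
- fixture: Fixed tracing fixture; white base plate 290 x 300 x 20 mm. Origin on the table; plate spans x -120..170, y -150..150 mm. Its x axis points away from the robot, y to the left, z up; turned up to 0.3 rad. Carriage travels along its +y, rod pulls out along its -x. Beyond the carriage a clamped two-plate part (top 86 mm) with a straight dark seam facing the robot, along y at x 115, z 60 mm.
- grip: Stylus rod's handle: black upright block, 14 (x) x 26 (y) x 60 mm high on the robot-side end of the 10 mm steel rod. Origin on the rod's axis, 60 mm above the table; block from 8 mm below to 52 mm above it. Axes as the fixture's. Nothing else near it is higher than 12 mm above its origin: its upper 38 mm can be gripped from above across x or y. Moves only along y (carriage) and x (rod).
- fin (a point): Tip of the thin steel pointer fin (3 mm thick in x, 6 mm high) sticking out of the handle to the left: 47 mm to the +y side of the handle's origin, same x and height. Moves with the handle.
- index_mark (a point): Tip of the steel index blade (3 mm thick) of the dark clamp on the scale bar, which lies left of the rod, parallel to it, and rides on the carriage. At the rod's height, 9 mm left of the fin's tip. Locked at a place that varies, 35 to 65 mm nearer the robot than the fin with the rod in. The fin passes it freely; lined up when both have the same x in the fixture's frame. Axes as the fixture's.
- seam_end (a point): Point on the seam where the stylus tip stands when the carriage is at its left-hand end stop: in the fixture's frame x 115, y 60, z 60 mm.
- carriage (a joint): Carriage travel in m to the left (+y of the fixture): 0 at the right-hand stop, 0.12 at the left-hand end stop; starts between 0 and 0.035. Slides with about 1.5 N of friction and stays where it is left.
- rod (a joint): How far the rod is pulled out of its sleeve towards the robot (-x of the fixture), m: 0 with the stylus tip on the seam (a stop), at most 0.09. An inner spring pulls it back in: 4.8 N at 0 and 1.2 N more for each 10 mm (about 9 to 12.6 N at the index blade). Released, it springs back.
- index (a joint): Place of the index blade on its scale in m, 0.035 to 0.065: fin and index blade line up when joint rod equals this value. Locked; not to be moved.
- ring_gauge: Bystander: steel ring, 64 mm across, 20 mm high, lying on the table, left of the fixture; origin under its centre.
- screwdriver: Bystander: screwdriver lying on the table right of the fixture, about along its x; origin under it.
- oil_jar: Bystander: closed jar, 56 mm across, 70 mm high, left of the fixture, beside its plate; origin under its centre.
- gauge_block: Bystander: steel gauge block standing upright, 35 x 9 x 50 mm, right of the fixture, beside its plate; origin under its centre.

How it is judged:
By the outcome, as a careful person would: the job done as asked, in the order asked, and still so for the second after the job is handed in, while the arm keeps its last pose, push and grip.
It also fails if it takes over 48 s, if anything falls off the work surface, if the arm or the gripper's body presses on something with over 40 N, if the wrist force passes 120 N, or if a joint passes its speed limit or range.

## Working session

There is one attempt and no reset: what is moved stays moved. The work goes in short steps, Python scripts to look and compute and a tool call to move; the robot and the scene stay as the last step left them, time stands still between calls to the robot, and variables do not carry over. Pictures are saved under pics/ and viewed, at most 10 in all, crops included, and the job is handed in when it is done.

Besides the shell and the picture viewer there is one more tool, called after ">>>" as name(argument=value, ...) on one line, values as JSON. move_arm: Moves the arm, as the interface text tells. Its arguments: {"type":"object","properties":{"plan":{"type":"array","items":{"type":"object","properties":{"delta_pos":{"type":"array","items":{"type":"number"}},"turn":{"type":"array","items":{"type":"number"}},"fingers":{"type":"number"}}}},"force":{"type":"number"}},"required":["plan"]}

```bash
mkdir -p pics
cat > h.py <<'E'
import numpy as np, cv2
from workcell import get_obs, camera, tip_reach
from scipy.spatial.transform import Rotation as Ro
def cloud(c):
    z=c["range_z"]; v,u=np.indices(z.shape)
    P=np.stack([(u-c["cx"])/c["fx"]*z,(v-c["cy"])/c["fy"]*z,z],-1)
    return (P-c["t"])@c["R"]   # R^T(P-t)
def ray(c,u,v,h):
    d=c["R"].T@np.array([(u-c["cx"])/c["fx"],(v-c["cy"])/c["fy"],1]); o=-c["R"].T@c["t"]
    return o+d*(h-o[2])/d[2]
def proj(c,X):
    p=c["R"]@np.array(X)+c["t"]; return p[0]/p[2]*c["fx"]+c["cx"],p[1]/p[2]*c["fy"]+c["cy"]
E
python3 - <<'E'
from h import *
o=get_obs(); print(o)
for n in("top","side"):
    c=camera(n); np.savez(f"{n}0.npz",**c); cv2.imwrite(f"pics/{n}0.png",c["color"][...,::-1])
    print(n,c["fx"],c["cx"],c["cy"],-c["R"].T@c["t"],c["R"].round(2).tolist())
print(tip_reach)
E
```

```text
{'clock': 0.0, 'joint_pos': array([ 1.13041827,  0.33288384, -0.06468719,  1.46093003,  0.021625  ,
        1.34987251, -0.08847525]), 'joint_velocities': array([-1.31963707e-03,  7.85460187e-04, -3.99949449e-05, -6.14854215e-04,
        8.47466084e-04,  1.94658363e-04,  5.88459867e-04]), 'tau': array([-3.40779916e-04, -6.25441432e+01,  4.87522886e-02, -3.91578484e+01,
        1.61104876e-02,  1.01310544e-02,  3.67113785e-05]), 'position': array([ 0.25342377, -0.57093752,  0.2415138 ]), 'ee_rot': array([ 9.78257633e-01,  2.07392178e-01, -1.89421807e-04, -6.72631566e-04]), 'ft_force': array([-0.56248643,  0.13817011,  0.07816673]), 'torque': array([-0.00870628,  0.00431972,  0.0038951 ]), 'grasp_force': 0.0, 'grip_width': 0.998421929932836}
top 421.85955861622085 319.36738171923895 209.18031473609858 [0.47835865 0.02533043 1.07520349] [[-0.01, -1.0, -0.01], [-0.99, 0.01, -0.16], [0.16, 0.01, -0.99]]
side 466.04765386481466 316.80228594937904 197.0532270596375 [ 0.27900486 -0.54500979  0.72986355] [[0.86, -0.51, 0.01], [-0.35, -0.6, -0.72], [0.37, 0.62, -0.69]]
0.011
```

View pics/top0.png

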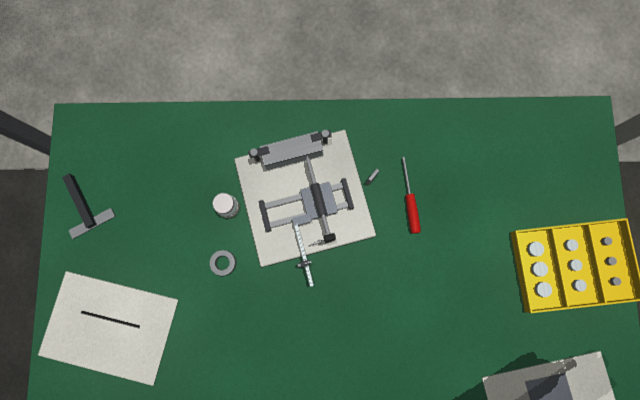

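View pics/side0.png

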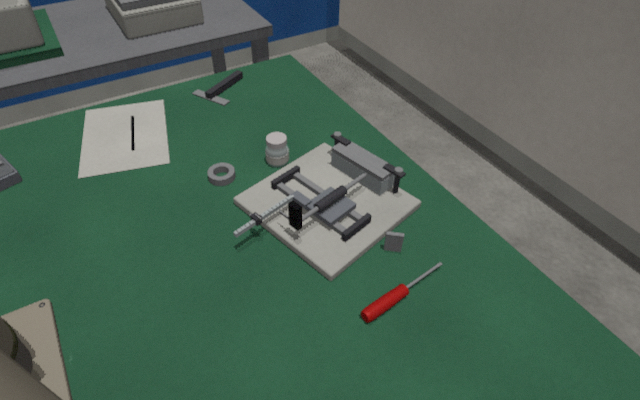

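The top view shows the plate with corners at about (235,158), (345,130), (375,236) and (261,266). The handle is at (329,238) and the index clamp at (304,265). The side view shows the handle at (295,214) and the clamp at (257,219). The bystanders stand clear of the handle.

```bash
cat > m.py <<'E'
from h import *
def load(n): return dict(np.load(n))
t=load("top0.npz"); s=load("side0.npz")
E
python3 - <<'E'
from m import *
for n,c in(("top",t),("side",s)):
    W=cloud(c); g=c["color"].astype(int); mn=g.min(-1); mx=g.max(-1)
    reg=(abs(W[...,0]-.5)<.3)&(abs(W[...,1]-.05)<.25)&(c["range_z"]>0)
    pl=reg&(abs(W[...,2]-.02)<.008)&(mn>120)&(mx-mn<50)
    q=W[pl][:,:2]*1000
    k=cv2.morphologyEx(pl.astype(np.uint8),cv2.MORPH_CLOSE,np.ones((5,5)))
    nl,lab,st,_=cv2.connectedComponentsWithStats(k); i=1+st[1:,4].argmax(); sel=pl&(lab==i)
    r=cv2.minAreaRect((W[sel][:,:2]*1000).astype(np.float32)); print(n,pl.sum(),r,np.median(W[sel][:,2]))
    # exact by rays at plane .02
    v,u=np.nonzero(sel); P=np.array([ray(c,a,b,.02)[:2] for a,b in zip(u,v)])*1000
    print(' ray',cv2.minAreaRect(P.astype(np.float32)))
    hd=reg&(W[...,2]>.085)&(mx<70)
    Q=W[hd]*1000; v,u=np.nonzero(hd); print(' handle',hd.sum(),Q.mean(0),Q.min(0),Q.max(0),u.min(),u.max(),v.min(),v.max())
im=cv2.resize(t["color"][195:295,260:360,::-1],(600,600),interpolation=cv2.INTER_CUBIC)
im2=cv2.resize(s["color"][180:255,225:325,::-1],(800,600),interpolation=cv2.INTER_CUBIC)
cv2.imwrite("pics/tc.png",im);cv2.imwrite("pics/sc.png",im2)
E
```

```text
top 8730 ((679.7039184570312, 73.60066223144531), (289.0716247558594, 298.9734191894531), 14.515693664550781) 0.0209955937053538
 ray ((679.2000732421875, 73.8482666015625), (289.0613708496094, 298.1566162109375), 14.52818489074707)
 handle 73 [565.82666583  12.13287151 111.18369629] [557.65876738   0.69888564  85.93614689] [573.81163344  23.75720525 118.92134681] 324 334 234 241
side 7374 ((677.4798583984375, 74.52590942382812), (286.92828369140625, 301.4296875), 14.537257194519043) 0.020412140466896045
 ray ((678.365478515625, 73.03358459472656), (286.5395812988281, 298.2602844238281), 14.438056945800781)
 handle 193 [564.40044117   6.14517287 103.45583282] [556.48974512  -4.57801952  85.54275177] [574.87981269  24.09398029 114.80006182] 288 301 201 219
```

View pics/tc.png

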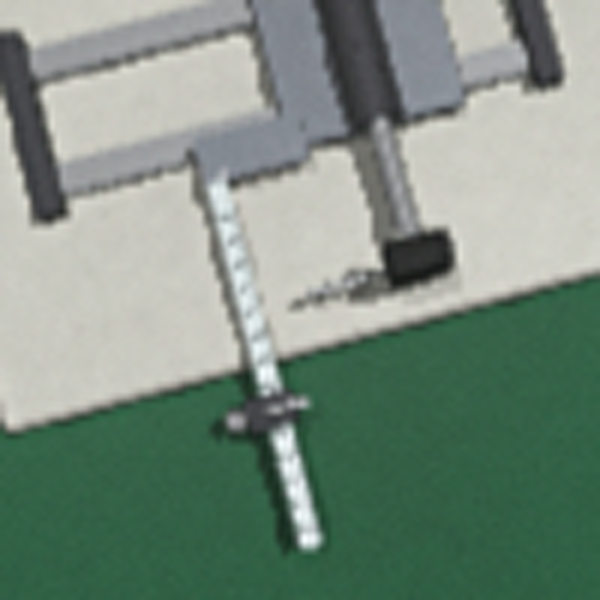

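View pics/sc.png

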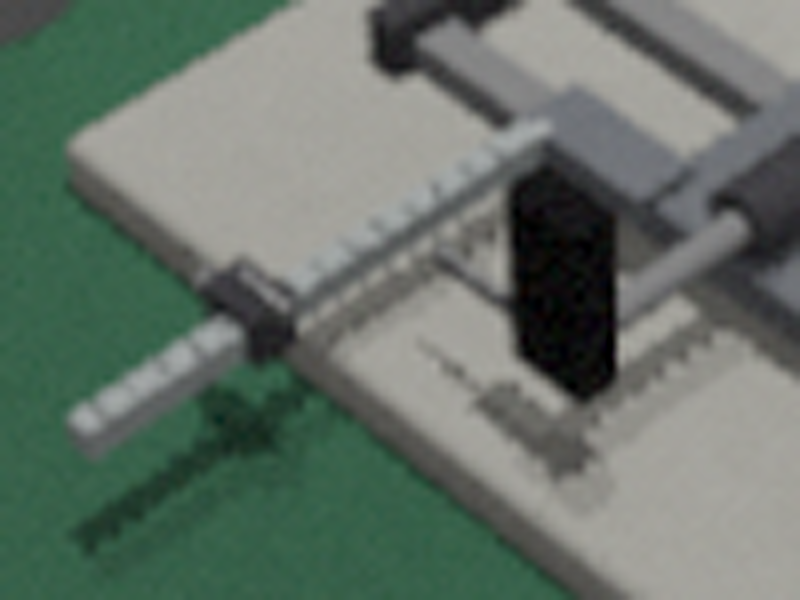

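The top crop shows the handle top at crop (420,258) and the index blade tip at crop (305,402). The side crop shows the fin running from (505,300) to its tip at (440,250). The blade is hidden behind the clamp at about (245,300). I'll work out the grasp in fixture axes and in tool axes.

```bash
cat > f.py <<'E'
from m import *
yaw=np.deg2rad(14.5); Rf=np.array([[np.cos(yaw),-np.sin(yaw)],[np.sin(yaw),np.cos(yaw)]])
O=np.array([.679,.0737])-Rf@[.025,0]
F=lambda X:(np.asarray(X)[:2]-O)@Rf   # world->fixture
Wd=lambda f:O+Rf@np.asarray(f)
def tool(o,dx): return Ro.from_quat(o["ee_rot"]).inv().apply(dx)
E
python3 - <<'E'
from f import *
print("O",O)
g=t["color"].astype(int); m=((g.max(-1)<45)).astype(np.uint8); m[:232]=0;m[244:]=0;m[:,:320]=0;m[:,338:]=0
v,u=np.nonzero(m); print("mask",len(u),cv2.minAreaRect(np.c_[u,v].astype(np.float32)))
W=cloud(t); hd=(m>0)&(W[...,2]>.1); P=np.array([ray(t,b,a,.112) for a,b in zip(*np.nonzero(hd))]); fp=np.array([F(p) for p in P])*1000
print("top handle fix",fp.min(0),fp.max(0),fp.mean(0))
gs=s["color"].astype(int); hs=(cloud(s)[...,2]>.108)&(gs.max(-1)<70); fs=np.array([F(ray(s,b,a,.112)) for a,b in zip(*np.nonzero(hs))])
hs2=hs.copy(); hs2[:,:280]=0;hs2[:,310:]=0
fs=np.array([F(ray(s,b,a,.112)) for a,b in zip(*np.nonzero(hs2))])*1000; print("side handle fix",fs.min(0),fs.max(0),fs.mean(0))
print("blade top",F(ray(t,260+305/6-.5,195+402/6-.5,.06))*1000)
print("fin tip side",F(ray(s,225+440/8-.5,180+250/8-.5,.06))*1000, "tip upper")
o=get_obs(); R=Ro.from_quat(o["ee_rot"]); print("tool yaw",np.arctan2(*R.as_matrix()[[1,0],0]))
E
```

```text
O [0.65479631 0.0674405 ]
mask 36 ((329.0999755859375, 237.8000030517578), (6.640782833099365, 9.803058624267578), 71.56504821777344)
top handle fix [-106.78890354  -42.40902996] [-92.92707645 -20.14081193] [-100.88525841  -31.38448072]
side handle fix [-129.31112221  -78.59232491] [-89.48562002 -20.35518238] [-102.04924599  -36.11648872]
blade top [-139.51094539   25.26282498]
fin tip side [-97.5620831   15.48077839] tip upper
tool yaw 0.41783037216071933
```

Units first: shifts go in shares of 0.8 m and turns go in shares of pi rad. So 0.522 m is 0.6525, -0.406 m is -0.5075, 0.165 rad is 0.0525.

>>> move_arm(plan=[{"delta_pos": [0.6525,-0.5075,0.075],"turn": [0,0,0.0525],"fingers": 0},{"delta_pos": [0.6525,-0.5075,0.075],"turn": [0,0,0.0525],"fingers": 0},{"delta_pos": [0.6525,-0.5075,0.075],"turn": [0,0,0.0525],"fingers": 0},{"delta_pos": [0.6525,-0.5075,0.075],"turn": [0,0,0.0525],"fingers": 0},{"delta_pos": [0.6525,-0.5075,0.075],"turn": [0,0,0.0525],"fingers": 0},{"delta_pos": [0.6525,-0.5075,0.075],"turn": [0,0,0.0525],"fingers": 0},{"delta_pos": [0.6525,-0.5075,0.075],"turn": [0,0,0.0525],"fingers": 0},{"delta_pos": [0.6525,-0.5075,0.075],"turn": [0,0,0.0525],"fingers": 0},{"delta_pos": [0.6525,-0.5075,0.075],"turn": [0,0,0.0525],"fingers": 0},{"delta_pos": [0.6525,-0.5075,0.075],"turn": [0,0,0.0525],"fingers": 0},{"delta_pos": [0.6525,-0.5075,0.075],"turn": [0,0,0.0525],"fingers": 0},{"delta_pos": [0.6525,-0.5075,0.075],"turn": [0,0,0.0525],"fingers": 0}])

```text
clock: 1.6
position: [0.5662, 0.0155, 0.1815]
ee_rot: [0.992, 0.129, -0.0, -0.001]
ft_force: [0.1, -0.3, -0.8]
grip_width: 0.999
grasp_force: 0.0
```

In the tool's units: 0.092 m is 0.115, 0.08 m is 0.1.

>>> move_arm(plan=[{"delta_pos": [0,0,0.0375],"turn": [0,0,0],"fingers": 0},{"delta_pos": [0,0,0.075],"turn": [0,0,0],"fingers": 0},{"delta_pos": [0,0,0.1],"turn": [0,0,0],"fingers": 0},{"delta_pos": [0,0,0.115],"turn": [0,0,0],"fingers": 0},{"delta_pos": [0,0,0.115],"turn": [0,0,0],"fingers": 0},{"delta_pos": [0,0,0.115],"turn": [0,0,0],"fingers": 0.3}])

```text
clock: 2.35
position: [0.5666, 0.0116, 0.0913]
ee_rot: [0.992, 0.126, 0.001, 0.0]
ft_force: [0.0, -0.5, 0.3]
grip_width: 0.816
grasp_force: 0.0
```

Run:
```python
from f import *
o=get_obs(); print(o["position"],F(o["position"])*1000,o["grip_width"],o["ft_force"]); c=camera("side"); np.savez("side1.npz",**c)
cv2.imwrite("pics/s1.png",cv2.resize(c["color"][110:260,200:400,::-1],(800,600)))
R=Ro.from_quat(o["ee_rot"]).as_matrix(); print(np.rad2deg(np.arctan2(R[1,0],R[0,0])),R[:,2])
```

```text
[0.56662407 0.01163282 0.09127437] [-99.33687423 -31.95350443] 0.8158794776597338 [ 0.00418627 -0.54271516  0.2842032 ]
14.479692092175842 [ 1.51023290e-03 -6.29871983e-05 -9.99998858e-01]
```

View pics/s1.png

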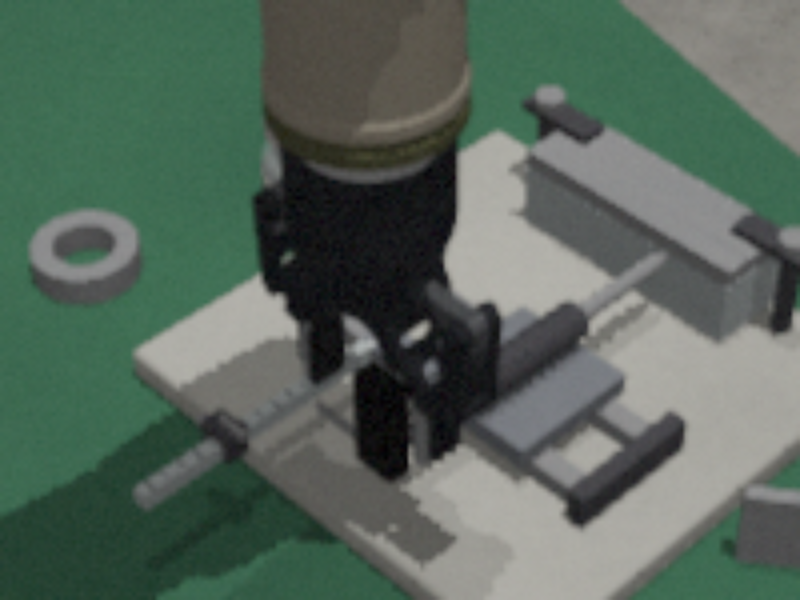

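The fingers straddle the handle, which is at picture (382,420), and the fin at (340,415) is still visible. I'll close.

>>> move_arm(plan=[{"fingers": 1,"delta_pos": [0,0,0],"turn": [0,0,0]},{"fingers": 1,"delta_pos": [0,0,0],"turn": [0,0,0]},{"fingers": 1,"delta_pos": [0,0,0],"turn": [0,0,0]},{"fingers": 1,"delta_pos": [0,0,0],"turn": [0,0,0]},{"fingers": 1,"delta_pos": [0,0,0],"turn": [0,0,0]},{"fingers": 1,"delta_pos": [0,0,0],"turn": [0,0,0]},{"fingers": 1,"delta_pos": [0,0,0],"turn": [0,0,0]},{"fingers": 1,"delta_pos": [0,0,0],"turn": [0,0,0]}], force=80)

```text
clock: 3.4
position: [0.5662, 0.0114, 0.091]
ee_rot: [0.992, 0.126, 0.0, 0.0]
ft_force: [-1.5, -0.7, 5.1]
grip_width: 0.289
grasp_force: 78.3
```

In the tool's units: 0.002 m is 0.0025, 0.001 m is 0.0013.

>>> move_arm(plan=[{"fingers": 1,"delta_pos": [0.0013,0,0],"turn": [0,0,0]},{"fingers": 1,"delta_pos": [0.0025,0,0],"turn": [0,0,0]},{"fingers": 1,"delta_pos": [0.0025,0,0],"turn": [0,0,0]}])

```text
clock: 3.78
position: [0.5663, 0.0115, 0.0909]
ee_rot: [0.992, 0.126, -0.002, 0.001]
ft_force: [-14.1, -2.4, 16.4]
grip_width: 0.287
grasp_force: 79.6
```

In the tool's units: -0.038 m is -0.0475, -0.002 m is -0.0025.

>>> move_arm(plan=[{"fingers": 1,"delta_pos": [-0.0006,-0.0025,0],"turn": [0,0,0]},{"fingers": 1,"delta_pos": [-0.0006,-0.0063,0],"turn": [0,0,0]},{"fingers": 1,"delta_pos": [-0.0006,-0.0113,0],"turn": [0,0,0]},{"fingers": 1,"delta_pos": [-0.0006,-0.0163,0],"turn": [0,0,0]},{"fingers": 1,"delta_pos": [-0.0006,-0.0213,0],"turn": [0,0,0]},{"fingers": 1,"delta_pos": [-0.0006,-0.0263,0],"turn": [0,0,0]},{"fingers": 1,"delta_pos": [-0.0006,-0.0313,0],"turn": [0,0,0]},{"fingers": 1,"delta_pos": [-0.0006,-0.0363,0],"turn": [0,0,0]},{"fingers": 1,"delta_pos": [-0.0006,-0.0413,0],"turn": [0,0,0]},{"fingers": 1,"delta_pos": [-0.0006,-0.045,0],"turn": [0,0,0]},{"fingers": 1,"delta_pos": [-0.0006,-0.0475,0],"turn": [0,0,0]},{"fingers": 1,"delta_pos": [-0.0006,-0.0475,0],"turn": [0,0,0]}])

```text
clock: 5.28
position: [0.5568, 0.0482, 0.0909]
ee_rot: [0.992, 0.126, -0.001, 0.001]
ft_force: [-10.9, -3.1, 12.9]
grip_width: 0.29
grasp_force: 79.2
```

Run:
```python
from f import *
o=get_obs(); print(F(o["position"])*1000,Rf.T@o["ft_force"][:2],o["ft_force"][2])
```

```text
[-99.66604946   5.93492671] [-11.31108977  -0.30138169] 12.884102383362379
```

In the tool's units: -0.042 m is -0.0525, -0.04 m is -0.05.

>>> move_arm(plan=[{"fingers": 1,"delta_pos": [0,-0.0025,0],"turn": [0,0,0]},{"fingers": 1,"delta_pos": [0,-0.0063,0],"turn": [0,0,0]},{"fingers": 1,"delta_pos": [0,-0.0113,0],"turn": [0,0,0]},{"fingers": 1,"delta_pos": [0,-0.0163,0],"turn": [0,0,0]},{"fingers": 1,"delta_pos": [0,-0.0213,0],"turn": [0,0,0]},{"fingers": 1,"delta_pos": [0,-0.0263,0],"turn": [0,0,0]},{"fingers": 1,"delta_pos": [0,-0.0313,0],"turn": [0,0,0]},{"fingers": 1,"delta_pos": [0,-0.0363,0],"turn": [0,0,0]},{"fingers": 1,"delta_pos": [0,-0.0413,0],"turn": [0,0,0]},{"fingers": 1,"delta_pos": [0,-0.0463,0],"turn": [0,0,0]},{"fingers": 1,"delta_pos": [0,-0.05,0],"turn": [0,0,0]},{"fingers": 1,"delta_pos": [0,-0.0525,0],"turn": [0,0,0]}])

```text
clock: 6.78
position: [0.5463, 0.0888, 0.0909]
ee_rot: [0.992, 0.126, -0.001, 0.001]
ft_force: [-10.6, -5.1, 13.6]
grip_width: 0.293
grasp_force: 79.2
```

In the tool's units: -0.011 m is -0.0138, -0.01 m is -0.0125.

>>> move_arm(plan=[{"fingers": 1,"delta_pos": [0,-0.0025,0],"turn": [0,0,0]},{"fingers": 1,"delta_pos": [0,-0.005,0],"turn": [0,0,0]},{"fingers": 1,"delta_pos": [0,-0.0075,0],"turn": [0,0,0]},{"fingers": 1,"delta_pos": [0,-0.01,0],"turn": [0,0,0]},{"fingers": 1,"delta_pos": [0,-0.0113,0],"turn": [0,0,0]},{"fingers": 1,"delta_pos": [0,-0.0125,0],"turn": [0,0,0]},{"fingers": 1,"delta_pos": [0,-0.0138,0],"turn": [0,0,0]},{"fingers": 1,"delta_pos": [0,-0.0138,0],"turn": [0,0,0]}])

```text
clock: 7.78
position: [0.5436, 0.0995, 0.0909]
ee_rot: [0.992, 0.126, -0.001, 0.001]
ft_force: [-11.4, -4.1, 14.0]
grip_width: 0.287
grasp_force: 79.2
```

Run:
```python
from f import *
o=get_obs(); print(F(o["position"])*1000,Rf.T@o["ft_force"][:2],o["ft_force"][2])
```

```text
[-99.63087586  58.92722062] [-12.00827195  -1.09298694] 13.988786538840088
```

Still not at the stop, since the sideways force is only about 1 N. I'll continue in small steps.

In the tool's units: -0.0025 m is -0.0031, -0.001 m is -0.0013.

>>> move_arm(plan=[{"fingers": 1,"delta_pos": [0,-0.0013,0],"turn": [0,0,0]},{"fingers": 1,"delta_pos": [0,-0.0019,0],"turn": [0,0,0]},{"fingers": 1,"delta_pos": [0,-0.0025,0],"turn": [0,0,0]},{"fingers": 1,"delta_pos": [0,-0.0031,0],"turn": [0,0,0]},{"fingers": 1,"delta_pos": [0,-0.0031,0],"turn": [0,0,0]}])

```text
clock: 8.4
position: [0.5434, 0.1002, 0.0909]
ee_rot: [0.992, 0.125, -0.001, 0.002]
ft_force: [-9.5, -8.6, 14.3]
grip_width: 0.29
grasp_force: 79.3
```

Run:
```python
from f import *
o=get_obs(); print(F(o["position"])*1000,Rf.T@o["ft_force"][:2],o["ft_force"][2])
```

```text
[-99.66050969  59.6272498 ] [-11.34225466  -5.98427286] 14.285347820894133
```

In the tool's units: -0.04 m is -0.05, -0.038 m is -0.0475.

>>> move_arm(plan=[{"fingers": 1,"delta_pos": [0,-0.0006,0],"turn": [0,0,0]},{"fingers": 1,"delta_pos": [-0.0038,-0.0006,0],"turn": [0,0,0]},{"fingers": 1,"delta_pos": [-0.0088,-0.0006,0],"turn": [0,0,0]},{"fingers": 1,"delta_pos": [-0.0138,-0.0006,0],"turn": [0,0,0]},{"fingers": 1,"delta_pos": [-0.0188,-0.0006,0],"turn": [0,0,0]},{"fingers": 1,"delta_pos": [-0.0238,-0.0006,0],"turn": [0,0,0]},{"fingers": 1,"delta_pos": [-0.0288,-0.0006,0],"turn": [0,0,0]},{"fingers": 1,"delta_pos": [-0.0338,-0.0006,0],"turn": [0,0,0]},{"fingers": 1,"delta_pos": [-0.0388,-0.0006,0],"turn": [0,0,0]},{"fingers": 1,"delta_pos": [-0.0438,-0.0006,0],"turn": [0,0,0]},{"fingers": 1,"delta_pos": [-0.0475,-0.0006,0],"turn": [0,0,0]},{"fingers": 1,"delta_pos": [-0.05,-0.0006,0],"turn": [0,0,0]}])

```text
clock: 9.9
position: [0.5077, 0.0911, 0.091]
ee_rot: [0.992, 0.125, 0.002, 0.001]
ft_force: [10.8, -6.8, -4.3]
grip_width: 0.293
grasp_force: 78.6
```

>>> move_arm(plan=[{"fingers": 1,"delta_pos": [0,0,0],"turn": [0,0,0]},{"fingers": 1,"delta_pos": [0,0,0],"turn": [0,0,0]}])

```text
clock: 10.15
position: [0.5077, 0.0911, 0.091]
ee_rot: [0.992, 0.125, 0.002, 0.001]
ft_force: [11.6, -7.0, -3.2]
grip_width: 0.291
grasp_force: 78.6
```

Run:
```python
from f import *
o=get_obs(); print(F(o["position"])*1000,Rf.T@o["ft_force"][:2],o["ft_force"][2])
for n in("side","top"):
    c=camera(n); np.savez(n+"2.npz",**c)
    u,v=proj(c,[*Wd([-.139,.112]),.06]); u,v=int(u),int(v); print(n,u-25,v-25)
    a=cv2.resize(c["color"][v-25:v+25,u-25:u+25,::-1],(400,400),interpolation=cv2.INTER_CUBIC)
    b=a if n=="side" else np.hstack([b,a])
cv2.imwrite("pics/p2.png",b)
```

```text
[-136.52487866   59.75811711] [ 9.45086389 -9.67305348] -3.160161855933471
side 208 172
top 250 245
```

View pics/p2.png

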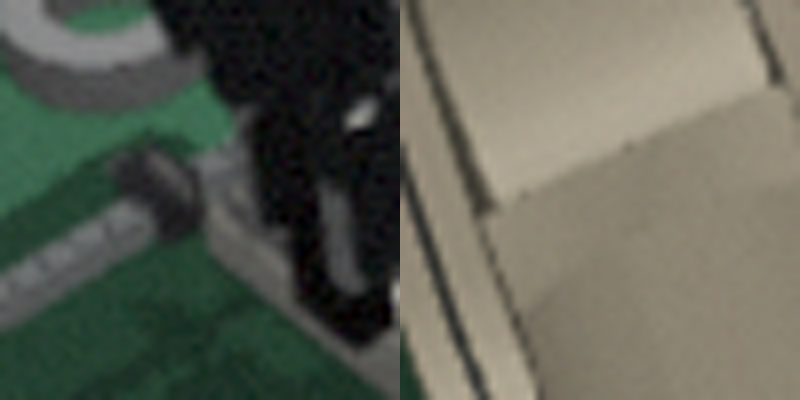

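The side half (left) shows the clamp at about (155,185) in the crop and the fin as a faint line near (235,170). The gripper hides both in the top half. The rod is out about 37 mm. I'll measure the fin and blade more closely in stretched crops with grid marks.

Run:
```python
from f import *
s2=load("side2.npz")
def crop(c,ctr,w,k,pts):
    u,v=proj(c,[*Wd(ctr),.06]); u0,v0=int(u)-w//2,int(v)-w//2
    a=c["color"][v0:v0+w,u0:u0+w,::-1].astype(float); a=np.clip(((a/255)**.6)*255*1.15,0,255).astype(np.uint8)
    a=cv2.resize(a,(k*w,k*w),interpolation=cv2.INTER_CUBIC)
    for p,col in pts:
        x,y=proj(c,[*Wd(p),.06]); cv2.circle(a,(int((x-u0+.5)*k),int((y-v0+.5)*k)),2,col,-1)
    print(u0,v0,k); return a
r,g,b=(0,0,255),(0,255,0),(255,0,0)
A=crop(t,(-.12,.02),40,10,[((-.1,.0155),r),((-.1395,.0245),g),((-.1,-.018),b)])
B=crop(s,(-.12,.02),40,10,[((-.1,.0155),r),((-.1395,.0245),g),((-.1,-.018),b)])
cv2.imwrite("pics/p3.png",np.hstack([A,B]))
C=crop(s2,(-.138,.1),34,17,[((-.1365,.107),r),((-.1395,.116),g),((-.1365,.073),b)])
cv2.imwrite("pics/p4.png",C)
```

```text
290 233 10
249 195 10
220 182 17
```

View pics/p3.png

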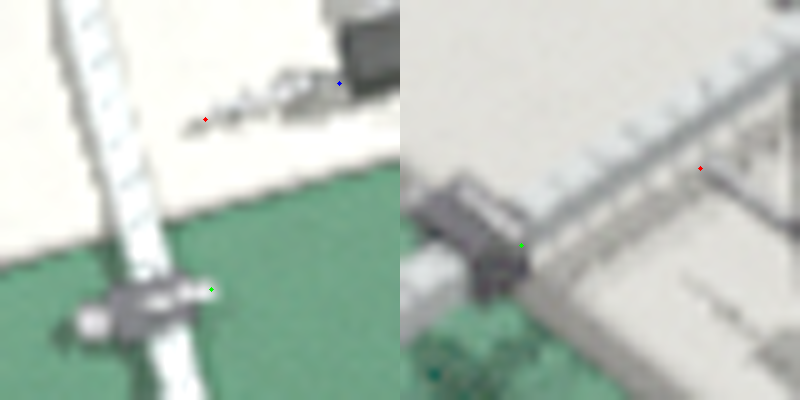

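View pics/p4.png

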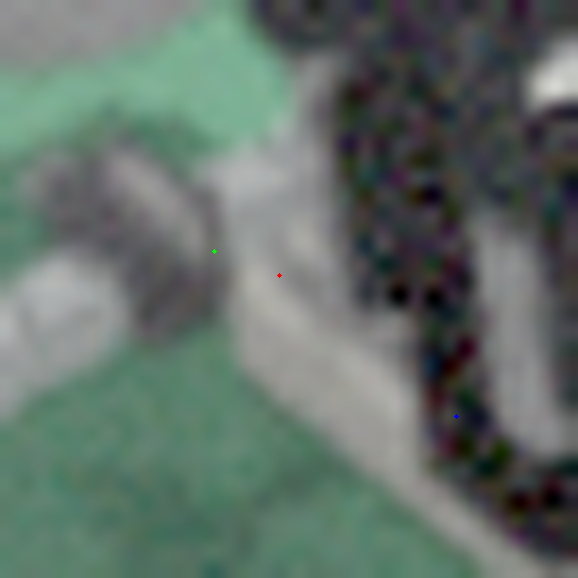

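Top crop (left): the fin lies along the line through the red mark at (205,120), and the blade highlight ends at about (215,291), close to the green mark. The side crops show the fin at the red mark and the clamp at the green one. I'll get subpixel values from the top image.

Run:
```python
from f import *
g=t["color"].astype(float); np.set_printoptions(linewidth=200,precision=1,suppress=True)
print("blade red ch cols306-312 rows258-266\n",g[258:267,306:313,0])
for u in range(308,312):
    w=g[256:268,u,0]-np.median(g[266:272,314:320,0]); w=np.clip(w-6,0,None); v=(w*np.arange(256,268)).sum()/w.sum()
    print(u,round(v,2),F(ray(t,u,v,.06))*1000)
print("fin sum cols308-324 rows238-248\n",g[238:249,307:325].mean(-1).astype(int))
# profile in fixture frame
for nm,ys,xs in(("fin",np.arange(-.012,.015,.001),np.arange(-.112,-.088,.001)),("blade",np.arange(.027,.034,.001),np.arange(-.150,-.128,.001))):
    uv=np.array([[proj(t,[*Wd((x,y)),.06]) for y in ys] for x in xs]).astype(np.float32)
    im=cv2.remap(t["color"],uv[...,0],uv[...,1],cv2.INTER_LINEAR).astype(float)
    print(nm); print(np.c_[xs*1000,im[...,0].mean(1),im[...,1].mean(1),im[...,2].mean(1)].T)
```

```text
blade red ch cols306-312 rows258-266
 [[150.  53.  48.  51.  55.  56.  55.]
 [164.  68.  46.  49.  52.  51.  54.]
 [117.  75.  63.  55.  66.  56.  52.]
 [ 72.  87. 129. 111. 135.  90.  51.]
 [117. 116. 164. 155. 168. 107.  54.]
 [149.  96.  84.  59.  57.  53.  49.]
 [ 68.  69.  66.  45.  42.  45.  46.]
 [ 74. 108.  94.  44.  41.  49.  53.]
 [121. 163. 166.  56.  42.  45.  54.]]
308 264.49 [-144.9   32.5]
309 262.08 [-140.    28.7]
310 261.52 [-139.4   26. ]
311 261.6 [-140.2   23.8]
fin sum cols308-324 rows238-248
 [[198 199 200 201 200 201 200 200 201 201 203 201 199 204 208 208 147  42]
 [197 195 198 197 197 199 202 202 203 206 198 179 178 182 179 185 172  55]
 [197 196 198 200 202 200 204 203 204 201 170 120 125 139  93 103  99  48]
 [198 198 200 198 202 202 198 182 199 188 140 146 139 157  94 107  96  72]
 [199 202 203 202 196 201 190 150 174 174 156 170 116  93  84 103 104  99]
 [202 204 203 202 173 172 155 153 142 143 134 104  79  81  92  94 100  96]
 [202 199 182 174 136 121  89 127 131 132 162  99  93  98 111 120 153 156]
 [197 169 116 120 145 134 128 173 185 184 184 151 152 
[... 898 characters left out ...]
  162.7  169.   177.3  185.6  191.6  194.4  195.1  194.8  194.5]]
blade
[[-150.  -149.  -148.  -147.  -146.  -145.  -144.  -143.  -142.  -141.  -140.  -139.  -138.  -137.  -136.  -135.  -134.  -133.  -132.  -131.  -130.  -129. ]
 [  86.6   83.4   78.4   71.4   63.2   60.4   58.4   62.9   77.   106.4  135.2  139.2  124.9  107.    87.    73.1   69.6   71.6   76.1   81.9   82.1   84.1]
 [ 117.   113.6  106.1   95.8   84.5   76.4   70.5   72.8   84.9  110.5  137.1  141.9  127.6  112.    95.6   85.2   86.    94.9  104.   112.1  115.1  117.9]
 [ 100.1   97.    91.2   82.6   73.6   69.    65.9   69.5   82.9  110.6  138.8  142.9  128.8  111.6   92.8   80.4   79.1   83.5   89.5   96.    97.4   99.6]]
```

Run:
```python
from f import *
np.set_printoptions(linewidth=220,precision=0,suppress=True)
s2=load("side2.npz")
for nm,c,ys,xs in(("fin0",s,np.arange(.003,.014,.001),np.arange(-.108,-.086,.001)),("blade0",s,np.arange(.025,.034,.001),np.arange(-.150,-.126,.001)),
  ("fin2",s2,np.arange(.098,.106,.001),np.arange(-.146,-.124,.001)),("blade2",s2,np.arange(.117,.126,.001),np.arange(-.150,-.126,.001))):
    uv=np.array([[proj(c,[*Wd((x,y)),.063]) for y in ys] for x in xs]).astype(np.float32)
    im=cv2.remap(c["color"],uv[...,0],uv[...,1],cv2.INTER_LINEAR).astype(float)
    print(nm); print(np.c_[xs*1000,im[...,0].mean(1),im[...,1].mean(1)].T)
```

```text
fin0
[[-108. -107. -106. -105. -104. -103. -102. -101. -100.  -99.  -98.  -97.  -96.  -95.  -94.  -93.  -92.  -91.  -90.  -89.  -88.  -87.  -86.]
 [ 116.  117.  117.  111.  100.   89.   84.   90.  103.  115.  119.  119.  117.  116.  118.  122.  125.  123.  120.  116.  113.  111.  109.]
 [ 116.  117.  116.  110.   99.   89.   83.   89.  103.  115.  120.  119.  116.  115.  118.  122.  124.  122.  118.  115.  112.  109.  107.]]
blade0
[[-150. -149. -148. -147. -146. -145. -144. -143. -142. -141. -140. -139. -138. -137. -136. -135. -134. -133. -132. -131. -130. -129. -128. -127.]
 [  50.   50.   53.   55.   55.   55.   56.   63.   83.  105.  117.  115.  104.   91.   91.  103.  121.  136.  145.  148.  148.  147.  145.  141.]
 [  49.   49.   52.   54.   55.   56.   57.   63.   82.  104.  116.  115.  103.   91.   91.  105.  124.  140.  149.  153.  152.  151.  149.  146.]]
fin2
[[-146. -145. -144. -143. -142. -141. -140. -139. -138. -137. -136. -135. -134. -133. -132. -131. -130. -129. -128. -127. -126. -125.]
 [  75.   83.   92.   99.  103.  102.   97.   86.   77.   71.   71.   73.   75.   72.   64.   52.   41.   31.   21.   17.   18.   19.]
 [  77.   84.   92.   99.  102.  102.   96.   86.   76.   71.   71.   74.   75.   72.   64.   52.   41.   32.   23.   20.   19.   17.]]
blade2
[[-150. -149. -148. -147. -146. -145. -144. -143. -142. -141. -140. -139. -138. -137. -136. -135. -134. -133. -132. -131. -130. -129. -128. -127.]
 [  38.   35.   36.   37.   40.   45.   52.   59.   66.   71.   70.   65.   59.   58.   62.   71.   82.   91.   96.   99.  101.  100.   99.   95.]
 [  38.   35.   35.   37.   40.   45.   52.   59.   67.   71.   70.   64.   58.   58.   64.   74.   85.   94.  100.  104.  106.  106.  105.  101.]]
```

Run:
```python
from f import *
np.set_printoptions(linewidth=220,precision=1,suppress=True)
def prof(c,ys,xs,z):
    uv=np.array([[proj(c,[*Wd((x,y)),z]) for y in ys] for x in xs]).astype(np.float32)
    return cv2.remap(c["color"],uv[...,0],uv[...,1],cv2.INTER_LINEAR).astype(float).mean(-1)
xs=np.arange(-.110,-.082,.001)
for ys in (np.arange(-.042,-.038,.001),np.arange(-.025,-.020,.001),np.arange(-.034,-.029,.001)):
    print(ys[0]); print(np.c_[xs*1000,prof(t,ys,xs,.112).mean(1)].T)
ys=np.arange(-.056,-.008,.002); print(np.c_[ys*1000,prof(t,ys,np.arange(-.103,-.097,.001),.112).mean(0)].T)
# side: far edges of top face: +x edge (along y) and +y edge (along x)
print("side +x edge"); print(np.c_[xs*1000,prof(s,np.arange(-.036,-.026,.001),xs,.112).mean(1)].T)
ys=np.arange(-.032,-.006,.001); print("side +y edge"); print(np.c_[ys*1000,prof(s,ys,np.arange(-.104,-.096,.001),.112).mean(1 if 0 else 0)].T)
```

```text
-0.042
[[-110.  -109.  -108.  -107.  -106.  -105.  -104.  -103.  -102.  -101.  -100.   -99.   -98.   -97.   -96.   -95.   -94.   -93.   -92.   -91.   -90.   -89.   -88.   -87.   -86.   -85.   -84.   -83. ]
 [ 136.3  107.1   76.1   53.8   37.5   36.4   38.9   41.6   43.3   45.7   47.2   47.6   46.    43.9   41.8   39.7   44.8   68.7   98.7  134.3  168.5  190.   198.8  205.1  205.6  205.1  205.1  205.1]]
-0.025
[[-110.  -109.  -108.  -107.  -106.  -105.  -104.  -103.  -102.  -101.  -100.   -99.   -98.   -97.   -96.   -95.   -94.   -93.   -92.   -91.   -90.   -89.   -88.   -87.   -86.   -85.   -84.   -83. ]
 [  95.3   64.6   42.9   33.6   29.5   33.7   38.2   40.8   43.4   45.3   45.6   44.9   44.3   43.7   42.6   43.1   45.6   52.6   63.7   81.3   98.2  106.1  110.2  111.4  109.4  107.6  107.8  108.6]]
-0.034
[[-110.  -109.  -108.  -107.  -106.  -105.  -104.  -103.  -102.  -101.  -100.   -99.   -98.   -97.   -96.   -95.   -94.   -93.   -92.   -91.   -90.   -89.   -88.   -87.   -86.   -85.   -84.   -83. ]
 [ 102.7   69.4   44.6   33.    29.2   34.6   41.2   46.3   49.2   50.7   50.2   4
[... 456 characters left out ...]
-106.  -105.  -104.  -103.  -102.  -101.  -100.   -99.   -98.   -97.   -96.   -95.   -94.   -93.   -92.   -91.   -90.   -89.   -88.   -87.   -86.   -85.   -84.   -83. ]
 [  10.2    7.2   10.4   14.2   16.1   18.5   21.8   22.7   22.1   22.4   22.5   22.1   22.5   23.2   23.2   23.8   28.3   36.9   45.    51.    55.4   59.5   66.6   79.4   94.3  106.1  113.1  116.5]]
side +y edge
[[-32.  -31.  -30.  -29.  -28.  -27.  -26.  -25.  -24.  -23.  -22.  -21.  -20.  -19.  -18.  -17.  -16.  -15.  -14.  -13.  -12.  -11.  -10.   -9.   -8.   -7. ]
 [ 21.   20.6  22.   24.1  24.5  23.8  22.9  23.   22.1  22.2  28.4  41.6  57.8  73.5  84.8  90.9  93.2  96.4 104.6 118.2 131.9 142.5 150.1 154.8 156.8 157.1]]
```

The handle's far top edge puts the handle at x = -98.3 mm. The fin profiles in both views agree with that, at -98 to -98.5. The blade is at -139.7, so the needed pull is about 41.3 mm against 36.9 mm now. I'll pull 4.5 mm more.

In the tool's units: -0.0045 m is -0.0056, -0.002 m is -0.0025.

>>> move_arm(plan=[{"fingers": 1,"delta_pos": [-0.0025,0,0],"turn": [0,0,0]},{"fingers": 1,"delta_pos": [-0.005,0,0],"turn": [0,0,0]},{"fingers": 1,"delta_pos": [-0.0056,0,0],"turn": [0,0,0]},{"fingers": 1,"delta_pos": [-0.0056,0,0],"turn": [0,0,0]},{"fingers": 1,"delta_pos": [-0.0056,0,0],"turn": [0,0,0]},{"fingers": 1,"delta_pos": [-0.0056,0,0],"turn": [0,0,0]}])

```text
clock: 11.0
position: [0.5034, 0.09, 0.091]
ee_rot: [0.992, 0.125, 0.002, 0.001]
ft_force: [11.6, -5.7, -4.7]
grip_width: 0.292
grasp_force: 78.7
```

Run:
```python
from f import *
o=get_obs(); print(o["clock"],F(o["position"])*1000,Rf.T@o["ft_force"][:2])
c=[camera("side") for _ in range(6)]; col=np.mean([k["color"] for k in c],0).astype(np.uint8); c=c[0]; c["color"]=col; np.savez("side3.npz",**c)
a=col[182:216,215:262,::-1].astype(float); a=np.clip((a/255)**.5*255*1.2,0,255).astype(np.uint8)
cv2.imwrite("pics/p5.png",cv2.resize(a,(752,544),interpolation=cv2.INTER_CUBIC))
for p in ((-.1397,.116,.063),(-.1397,.128,.063),(-.1397,.107,.063),(-.1397,.09,.063)):
    u,v=proj(c,[*Wd(p[:2]),p[2]]); print(p,(u-215+.5)*16,(v-182+.5)*16)
```

```text
11.0 [-140.94005964   59.76018278] [ 9.78719578 -8.43482935]
(-0.1397, 0.116, 0.063) 277.91319475410637 220.74516980276485
(-0.1397, 0.128, 0.063) 221.17960086413677 175.60724257127822
(-0.1397, 0.107, 0.063) 320.9325832050681 254.97191082693598
(-0.1397, 0.09, 0.063) 403.3107855621183 320.51299589665086
```

View pics/p5.png

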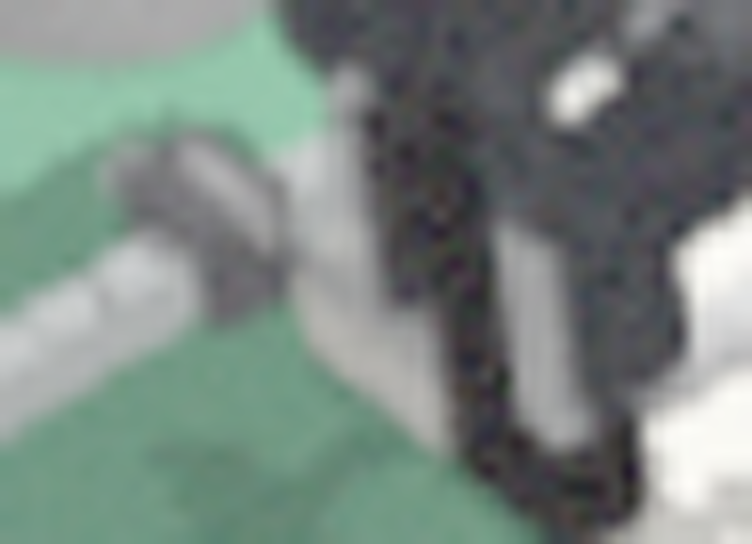

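Run:
```python
from f import *
np.set_printoptions(linewidth=220,precision=0,suppress=True)
c=load("side3.npz"); xs=np.arange(-.152,-.128,.001)
for a,b in((.118,.126),(.104,.108),(.100,.104),(.096,.100)):
    ys=np.arange(a,b,.001)
    uv=np.array([[proj(c,[*Wd((x,y)),.063]) for y in ys] for x in xs]).astype(np.float32)
    print(a,"\n",np.c_[xs*1000,cv2.remap(c["color"],uv[...,0],uv[...,1],cv2.INTER_LINEAR).astype(float)[...,:].mean((1,2))].T)
```

```text
0.118 
 [[-152. -151. -150. -149. -148. -147. -146. -145. -144. -143. -142. -141. -140. -139. -138. -137. -136. -135. -134. -133. -132. -131. -130. -129.]
 [  52.   44.   39.   38.   39.   40.   41.   44.   51.   59.   67.   72.   73.   68.   61.   57.   60.   69.   82.   94.  100.  103.  102.   99.]]
0.104 
 [[-152. -151. -150. -149. -148. -147. -146. -145. -144. -143. -142. -141. -140. -139. -138. -137. -136. -135. -134. -133. -132. -131. -130. -129.]
 [  35.   35.   35.   34.   34.   37.   43.   51.   56.   59.   63.   68.   74.   80.   85.   86.   84.   80.   70.   58.   44.   32.   23.   19.]]
0.1 
 [[-152. -151. -150. -149. -148. -147. -146. -145. -144. -143. -142. -141. -140. -139. -138. -137. -136. -135. -134. -133. -132. -131. -130. -129.]
 [  46.   46.   47.   52.   60.   68.   74.   76.   74.   71.   69.   70.   71.   73.   71.   65.   56.   44.   32.   23.   17.   14.   13.   12.]]
0.096 
 [[-152. -151. -150. -149. -148. -147. -146. -145. -144. -143. -142. -141. -140. -139. -138. -137. -136. -135. -134. -133. -132. -131. -130. -129.]
 [  51.   55.   62.   71.   78.   82.   83.   80.   76.   72.   70.   68.   65.   60.   51.   41.   31.   23.   18.   16.   15.   14.   12.   12.]]
```

Image evidence agrees with a pull of 41.3 mm, and the carriage is pressed against its stop. I'll hold for three seconds.

>>> move_arm(plan=[{"fingers": 1,"delta_pos": [0,0,0],"turn": [0,0,0]},{"fingers": 1,"delta_pos": [0,0,0],"turn": [0,0,0]},{"fingers": 1,"delta_pos": [0,0,0],"turn": [0,0,0]},{"fingers": 1,"delta_pos": [0,0,0],"turn": [0,0,0]},{"fingers": 1,"delta_pos": [0,0,0],"turn": [0,0,0]},{"fingers": 1,"delta_pos": [0,0,0],"turn": [0,0,0]},{"fingers": 1,"delta_pos": [0,0,0],"turn": [0,0,0]},{"fingers": 1,"delta_pos": [0,0,0],"turn": [0,0,0]},{"fingers": 1,"delta_pos": [0,0,0],"turn": [0,0,0]},{"fingers": 1,"delta_pos": [0,0,0],"turn": [0,0,0]},{"fingers": 1,"delta_pos": [0,0,0],"turn": [0,0,0]},{"fingers": 1,"delta_pos": [0,0,0],"turn": [0,0,0]}])

```text
clock: 12.8
position: [0.5034, 0.0901, 0.091]
ee_rot: [0.992, 0.125, 0.002, 0.001]
ft_force: [11.3, -5.6, -5.2]
grip_width: 0.288
grasp_force: 78.6
```

>>> move_arm(plan=[{"fingers": 1,"delta_pos": [0,0,0],"turn": [0,0,0]},{"fingers": 1,"delta_pos": [0,0,0],"turn": [0,0,0]},{"fingers": 1,"delta_pos": [0,0,0],"turn": [0,0,0]},{"fingers": 1,"delta_pos": [0,0,0],"turn": [0,0,0]},{"fingers": 1,"delta_pos": [0,0,0],"turn": [0,0,0]},{"fingers": 1,"delta_pos": [0,0,0],"turn": [0,0,0]},{"fingers": 1,"delta_pos": [0,0,0],"turn": [0,0,0]},{"fingers": 1,"delta_pos": [0,0,0],"turn": [0,0,0]},{"fingers": 1,"delta_pos": [0,0,0],"turn": [0,0,0]},{"fingers": 1,"delta_pos": [0,0,0],"turn": [0,0,0]},{"fingers": 1,"delta_pos": [0,0,0],"turn": [0,0,0]},{"fingers": 1,"delta_pos": [0,0,0],"turn": [0,0,0]}])

```text
clock: 14.3
position: [0.5034, 0.09, 0.091]
ee_rot: [0.992, 0.125, 0.002, 0.001]
ft_force: [12.2, -6.6, -4.8]
grip_width: 0.287
grasp_force: 78.6
```

Run:
```python
from f import *
from workcell import hand_in
o=get_obs(); print(o["clock"],F(o["position"])*1000,Rf.T@o["ft_force"][:2],o["grasp_force"])
print(hand_in())
```

```text
14.3 [-140.9119716    59.76103009] [10.20436444 -9.42247907] 78.6492133140564
the job is handed in; nothing more can be done
None
```

I traced the seam to the left end stop, pulled the rod out about 41.3 mm to the index blade, held it there over 3 s and handed in still gripping; the alignment is good to about 1 mm by my estimate from the starting images, since the gripper then hid most of the fin.

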